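# Overhang a binding plate on the rivet block

## Task

Get the blue snowshoe binding plate ready for riveting: push it flat along the top of the wooden rivet block until its long side lies against the dark steel fence and its white line sits right over the block's edge on the robot's right, so that the end with the three holes overhangs by 40 mm. Only push or drag it with the fingers, never pick it up or tip it, and leave everything else where it is.

Things in the scene. Friction and masses are not known exactly. Their poses are not given: they have to be found in the camera images.
- plate: Loose flat blue plastic binding plate, 80 mm (its x) by 150 mm (its y) by 6 mm thick, about 130 g (90 to 180 g). Origin at the centre of its underside; z up. The end with three black holes in a row and the white line points to its -y. It starts lying on the block, clear of the fence, its x and y roughly along the block's (up to about 0.3 rad turned).
- plate_line (a point): Middle of the white line, 3 mm wide, that crosses the plate's top face parallel to its x, 40 mm in from the plate's -y end (35 mm from its origin, top face 6 mm above its underside).
- block: Fixed wooden rivet block, 200 mm (its x) by 300 mm (its y) by 50 mm high, flat top 50 mm above the work surface. Origin at the centre of its underside; z up; its +x points away from the robot and its +y to the robot's left, turned up to 0.3 rad. Along its whole far (+x) border runs the dark steel fence, 15 mm wide and standing 14 mm above the top. The other three sides are open.
- overhang_edge (a point): Point on the block's top edge at its -y side (the robot's right), the edge to overhang; the edge runs along the block's x at block y = -150 mm. The point lies at block x = 45 mm, where the plate's centre line comes when the plate is against the fence.
- fence_face (a point): Foot of the fence's inner face, at mid-length, on the block's top: block x = 85 mm. The face looks to the block's -x and runs along its y.
- boot_last: Bystander: loose carved pine boot last, 240 mm long (its y), 84 mm wide, 115 mm high, standing beyond the block. Origin under it, mid-length.
- pliers: Bystander: loose chrome locking pliers lying flat to the right, 190 mm long (its x), 60 mm wide, 14 mm high. Origin on the surface near the pivot.
- setter: Bystander: loose steel grommet setter standing upright beside the block's left end, 30 mm across, 100 mm high. Origin at the centre of its foot.
- tube: Bystander: loose dull aluminium frame tube offcut standing upright beside the block's right end, 26 mm across, 90 mm high. Origin at the centre of its foot.
- jar: Bystander: loose amber rivet jar with steel cap, 64 mm across, 75 mm high. Origin at the centre of its foot.
- hammer: Bystander: loose hammer lying to the left, about 300 mm long along its x. Origin below it on the surface.
There are look-alikes about, which are no part of the job. Of the things shaped like the plate, the blue one is meant.

How it is judged:
At the end, for the whole second after the job is handed in: The plate rests flat on the block, its far long side within 5 mm of the fence (measured at mid-length) and within 0.05 rad of parallel to it, and its white line within 5 mm of the block's right-hand edge (overhang 35 to 45 mm) (y of plate_line in the frame of block between -0.155 and -0.145 m and x of plate in the frame of block above 0.04 m and angle between the x axis of plate and the x axis of block, either way round below 0.05 rad and angle between plate's own z axis and vertical below 0.04 rad and height (world z) of plate between 0.046 and 0.054 m and linear speed of plate below 0.01 m/s); the robot touches nothing.
It fails at once if the plate is lifted more than 12 mm off the block or tipped more than 0.2 rad (height (world z) of plate above 0.062 m or angle between plate's own z axis and vertical above 0.2 rad).
It fails at once if a bystander is moved by more than 15 mm (distance of any of boot_last, pliers, setter, tube, jar, hammer from where it was at the start of the episode above 0.015 m).
It also fails if it takes over 53 s, if anything falls off the work surface, if the arm or the gripper's body presses on something with over 40 N, if the wrist force passes 120 N, or if a joint passes its speed limit or range.

## Robot

A 7-joint arm with a two-finger parallel gripper is mounted at the origin on the work surface. World frame = base frame: x ahead of the robot, y to its left, z up, the work surface at z = 0. Lengths are in m, angles in rad, forces in N, time in s.
With the tool pointing down it reaches from about 0.4 to 0.85 m from the base axis. Payload 4.5 kg.
Tool frame: the origin (TCP) lies between the finger pads; the fingertips stand 19 mm ahead of it and the grasp point (between the pads) is the TCP (r.tips_ahead is the distance from the TCP to the fingertips, in m); z points along the fingers, y is the line along which they close (so a half turn about z gives the same grasp; the last joint's range is limited). The gripper opens to 88 mm and grips with 3 to 60 N. Pads are 18 mm wide; open, the fingers measure 123 mm over their backs; the gripper's body (75 mm by 187 mm) begins 45 mm behind the grasp point.
Start: joints at [-1.247, 0.689, -0.195, 1.565, 0.157, 0.902, -0.215], TCP at [0.179, 0.599, 0.258] pointing down, gripper open.
Joint ranges: [-3.01, 3.01], [-0.46, 2.08], [-1.47, 1.51], [0.13, 2.56], [-1, 4.14], [0.04, 2.09], [-2.66, 2.66]. Speed limits (rad/s): [2.57, 2.57, 3.14, 3.14, 3.14, 3.14, 3.14].

## Interface

Orientations are given as a unit quaternion [x, y, z, w].
In Python, from plant import r, cams, models gives the robot as it stands. The module is installed in compiled form; this text tells all that it offers.
- The arm moves only by the tool jog_arm, never from a script. Its arguments are lists of equal length, an entry for each row: "turn": the turn, a rotation vector about the tool's x, y, z in rad, a list of three; "translation": the shift along the tool's x, y, z in m, a list of three; "grip": the closure, from 0 (fully open) to 1 (shut). In form: {"turn": [[ax, ay, az], ...], "translation": [[tx, ty, tz], ...], "grip": [grip, ...]}. A call has 1 to 20 rows; each row is the pose to reach, as a shift and turn from the pose commanded when the call began, along the tool's axes at that moment; what a row does not reach only later rows make up. A row lasts 1/8 s, in which the tool goes at most 62.5 mm and 10.7 degrees, less where a joint would pass 70% of its speed; a pose out of reach is approached as far as the arm can. A call with a gripper value outside its range is refused whole. The fingers move at their own pace and stop on an object; "force" is the grip in N (left out, the last holds). Time passes only in rows, so rows that repeat a pose let the fingers close. It gives the time, the measured TCP pose, the force, the opening and the grip force at its end, in the units of the state.
- r.get_state(): the state, without advancing time (a new reading comes with each control period).
- cams.snapshot(name): name is "side" or "top"; returns the picture (400x640x3 uint8, red, green, blue); there is no depth.
- cams.camera_params(name): a dict with "fx", "fy", "cx", "cy" (pixels), "eye" and "orientation" of the camera in the world. Camera axes: x right, y up, looking along -z (the intrinsics and any distortion apply to the point x, -y, -z); pixel columns grow to the right and rows downward; lengths in m; the calibration is good to about 2 mm. A picture is of the moment at which its call begins. camera_params takes no time and is no camera call.
- r.finish_job(): hands the job in; it is judged then, once.
Trained networks look in the newest picture that a camera, given by its name, has taken for a name from the list of things; names that differ only in an ending like _2 or _b are one class to them, and where a whole thing is asked for, a point or a joint stands for the part that bears it (a point fixed in the world has none). Each returns a list of dicts, best first, with "p" (0 to 1); they miss things now and then, are a little off and sometimes report something else, mostly with a low value. They report only what shows in the picture. A call takes as long as a camera call. They do not tell look-alikes from the thing itself.
- models.find_in(camera, name): "position" ([x, y, z] in m, in world coordinates, good to about 4 mm: the middle of the surface that is visible of it).
- models.masks_of(camera, name): "pixels" (400x640 bool, what is visible of it).
- models.place_of(camera, name): "position" ([x, y, z] in m, in world coordinates, good to about 4 mm: a listed point, or the origin of a listed thing).
The state is a dict: "clock": time; "q": joint angles; "qd": joint speeds; "joint_torque": joint torques, N m; "tool_pos": TCP position; "eef_rot": TCP orientation; "contact_force": force on the tool from outside, world axes, zero at the start; "moment": the same for the moment, N m; "opening": opening from 0.0 (shut) to 1.0 (fully open); "finger_force": force on a finger pad.
Only numpy, scipy, OpenCV 4.12 (cv2) and the standard library are available. Lean on these libraries where they do the work, as an engineer would, in place of code of your own. Each camera call takes 0.05 s, during which the arm holds its last target. There are 200 camera calls.

## Working session

There is one attempt and no reset: what is moved stays moved. The work goes in short steps, Python scripts to look and compute and a tool call to move; the robot and the scene stay as the last step left them, time stands still between calls to the robot, and variables do not carry over. Pictures are saved under pics/ and viewed, at most 10 in all, crops included, and the job is handed in when it is done.

Besides the shell and the picture viewer there is one more tool, called after "Call:" by a JSON object that holds its "name" and its "arguments", one argument or row to a line. jog_arm: Moves the arm, as the interface text tells. Its arguments: {"type":"object","properties":{"turn":{"type":"array"},"translation":{"type":"array"},"grip":{"type":"array"},"force":{"type":"number"}},"required":["turn","translation","grip"]}

```bash
mkdir -p pics; cat > h.py <<'E'
import numpy as np, cv2
from scipy.spatial.transform import Rotation as R
from plant import r, cams, models
def snap(c,f):
    im=cams.snapshot(c); cv2.imwrite('pics/'+f,im[:,:,::-1]); return im
def ray(c,uv):
    p=cams.camera_params(c); M=R.from_quat(p['orientation']).as_matrix()
    uv=np.atleast_2d(uv).astype(float)
    d=np.c_[(uv[:,0]-p['cx'])/p['fx'],-(uv[:,1]-p['cy'])/p['fy'],-np.ones(len(uv))]@M.T
    return np.array(p['eye']),d
def onz(c,uv,z):
    e,d=ray(c,uv); return e+d*((z-e[2])/d[:,2])[:,None]
def proj(c,P):
    p=cams.camera_params(c); M=R.from_quat(p['orientation']).as_matrix()
    q=(np.atleast_2d(P)-p['eye'])@M
    return np.c_[p['cx']+p['fx']*q[:,0]/-q[:,2],p['cy']-p['fy']*q[:,1]/-q[:,2]]
E
python3 - <<'E'
from h import *
for c in('top','side'):
    snap(c,c+'0.png'); print(c,cams.camera_params(c))
    for n in('plate','plate_line','block','overhang_edge','fence_face','boot_last','pliers','setter','tube','jar','hammer'):
        print(c,n,[(np.round(d['position'],3).tolist(),round(d['p'],2)) for d in models.place_of(c,n)][:3])
print(r.get_state())
E
```

```text
top {'fx': 505.71228469670086, 'fy': 505.71228469670086, 'cx': 326.87596488486264, 'cy': 200.19932645170636, 'eye': array([0.24042448, 0.02270887, 1.40641622]), 'orientation': array([ 0.07302912, -0.06871873, -0.69621991,  0.71078993])}
top plate [([0.326, 0.148, 0.0], 0.93), ([0.298, -0.207, 0.001], 0.93), ([0.538, 0.055, 0.054], 0.61)]
top plate_line [([0.292, -0.244, 0.005], 0.78), ([0.288, 0.144, 0.006], 0.6), ([0.53, 0.025, 0.052], 0.58)]
top block [([0.561, 0.041, -0.002], 0.9), ([0.528, 0.022, 0.054], 0.43)]
top overhang_edge [([0.582, -0.111, 0.05], 0.92)]
top fence_face [([0.646, 0.037, 0.05], 0.92), ([0.585, -0.112, 0.051], 0.47)]
top boot_last [([0.732, 0.037, 0.001], 0.57)]
top pliers [([0.509, -0.382, 0.002], 0.84)]
top setter [([0.525, 0.262, 0.001], 0.71)]
top tube [([0.467, -0.138, 0.002], 0.68)]
top jar [([0.679, -0.328, 0.001], 0.77)]
top hammer [([0.578, 0.416, -0.002], 0.69)]
side {'fx': 474.92691212941986, 'fy': 474.92691212941986, 'cx': 322.8747111249759, 'cy': 197.1888230715299, 'eye': array([-0.02181813, -0.54932698,  0.92706143]), 'orientation': array([ 0.343
[... 702 characters left out ...]
,  0.68906729, -0.19462665,  1.56529226,  0.15728696,
        0.90253348, -0.21512691]), 'qd': array([ 9.26213061e-05,  1.59909367e-03, -3.17757320e-04,  4.48554845e-04,
       -9.11130691e-04, -1.34892838e-03,  1.20477698e-03]), 'joint_torque': array([-6.99226221e-04, -5.27503073e+01, -1.26685996e+00, -1.53755486e+01,
       -5.17911720e-02, -6.87649917e-04,  1.88504384e-05]), 'tool_pos': array([0.17857755, 0.59896295, 0.25776589]), 'eef_rot': array([ 1.44399319e-01,  9.89519497e-01,  4.26446105e-05, -9.53018330e-06]), 'contact_force': array([ 0.04496379, -0.28918172, -0.33762933]), 'moment': array([-0.01428555, -0.03667393,  0.05481286]), 'finger_force': 0.0, 'opening': 0.9980806457531999}
```

View pics/top0.png

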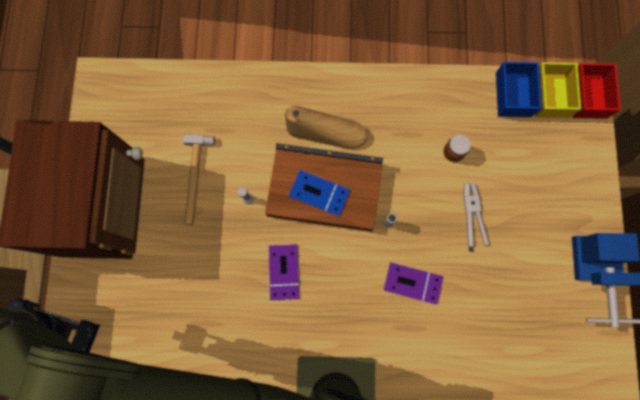

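View pics/side0.png

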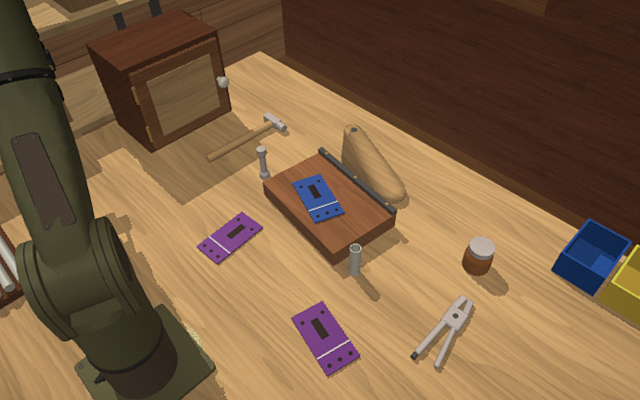

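The top view shows the blue plate at about (320,193) on the block at (325,188). The fence runs from (277,148) to (383,160), and the last stands beyond it. The tube is at (391,218), the setter at (245,195), and the purple plates are look-alikes. Next I fit the block and plate poses to their silhouettes in both views.

```bash
cat >> h.py <<'E'
from scipy.optimize import minimize
def box(x0,x1,y0,y1,z0,z1): return np.array([[a,b,c] for a in(x0,x1) for b in(y0,y1) for c in(z0,z1)])
BLOCK=np.r_[box(-.1,.1,-.15,.15,0,.05),box(.085,.1,-.15,.15,.05,.064)]
PLATE=box(-.04,.04,-.075,.075,0,.006)
def pts(P,v): # v=x,y,yaw,z
    return P@R.from_euler('z',v[2]).as_matrix().T+[v[0],v[1],v[3]]
def hull(c,P,S=4):
    m=np.zeros((400*S,640*S),np.uint8); q=((proj(c,P)+.5)*S).round().astype(np.int32)
    cv2.fillConvexPoly(m,cv2.convexHull(q),1); return m
def hmask(m,S=4):
    n,l,s,_=cv2.connectedComponentsWithStats(m.astype(np.uint8)); k=1+s[1:,4].argmax()
    b=cv2.resize((l==k).astype(np.float32),None,fx=S,fy=S,interpolation=cv2.INTER_LINEAR)>.5
    ys,xs=np.nonzero(b); o=np.zeros(b.shape,np.uint8)
    cv2.fillConvexPoly(o,cv2.convexHull(np.c_[xs,ys].astype(np.int32)),1); return o
def fit(P,masks,v0,free):
    v0=np.array(v0,float); sc=np.array([.01,.01,.05,.01])[free]
    def f(s):
        v=v0.copy(); v[free]+=s*sc
        return sum(1-(a:=hull(c,pts(P,v)))[m>0].sum()/np.maximum(a,m).sum() for c,m in masks.items())
    o=minimize(f,np.zeros(len(free)),method='Nelder-Mead',options=dict(initial_simplex=np.r_[[np.zeros(len(free))],np.eye(len(free))],xatol=.005,fatol=1e-4))
    v=v0.copy(); v[free]+=o.x*sc; return v,o.fun
def blue(im,c,ctr,rad=60):
    h=cv2.cvtColor(im,cv2.COLOR_RGB2HSV); m=cv2.inRange(h,(98,120,50),(122,255,255))>0
    k=np.zeros(m.shape,np.uint8); cv2.circle(k,tuple(int(x) for x in proj(c,ctr)[0]),rad,1,-1); return m&(k>0)
def inblock(b,p): return R.from_euler('z',-b[2]).as_matrix()[:2,:2]@(np.array(p[:2])-b[:2])
def plate(v0,cs=('top','side')):
    M={c:hmask(blue(cams.snapshot(c),c,[v0[0],v0[1],.056])) for c in cs}
    return M
E
python3 - <<'E'
from h import *
for c in('top','side'): cams.snapshot(c)
B={c:hmask(models.masks_of(c,'block')[0]['pixels']) for c in('top','side')}
P=plate([.538,.055]); 
for ms in(['top'],['side'],['top','side']):
    print(ms,'block',[np.round(x,4) for x in fit(BLOCK,{c:B[c] for c in ms},[.56,.04,-.1,0],[0,1,2])],
     'plate',[np.round(x,4) for x in fit(PLATE,{c:P[c] for c in ms},[.538,.055,.2,.05],[0,1,2] if len(ms)<2 else [0,1,2,3])])
vis=cams.snapshot('top')[100:260,230:430].copy()
print([(c,B[c].sum()/16,P[c].sum()/16) for c in B])
E
```

```text
['top'] block [array([ 0.5574,  0.0434, -0.1225,  0.    ]), np.float64(0.0095)] plate [array([ 0.55  ,  0.0899, -0.3756,  0.05  ]), np.float64(0.2956)]
['side'] block [array([ 0.5556,  0.0431, -0.1151,  0.    ]), np.float64(0.0065)] plate [array([ 0.5534,  0.0998, -0.3555,  0.05  ]), np.float64(0.3001)]
['top', 'side'] block [array([ 0.5562,  0.0433, -0.1219,  0.    ]), np.float64(0.0163)] plate [array([ 0.5529,  0.0945, -0.3563,  0.0449]), np.float64(0.5948)]
[('top', np.float64(8309.125), np.float64(1123.25)), ('side', np.float64(8885.25), np.float64(956.5))]
```

```bash
sed -i "s/return m&(k>0)/return cv2.morphologyEx((m\&(k>0)).astype(np.uint8),cv2.MORPH_CLOSE,np.ones((7,7)))>0/" h.py
cat >> h.py <<'E'
BL=np.array([.5565,.043,-.121,0])
def report(v0):
    P=plate(v0); v,e=fit(PLATE,P,v0,[0,1,2])
    l=v[:2]+R.from_euler('z',v[2]).as_matrix()[:2,:2]@[0,-.035]
    print('plate',np.round(v,4),'err',round(e,3),'in block ctr',inblock(BL,v).round(4),'line',inblock(BL,l).round(4),'dyaw',round(v[2]-BL[2],3))
    return v,P
E
python3 - <<'E'
from h import *
v,P=report([.538,.055,-.3,.05])
print(fit(PLATE,P,v,[0,1,2,3]))
for c in P: print(c,fit(PLATE,{c:P[c]},v,[0,1,2]))
E
```

```text
plate [ 0.5375  0.0575 -0.3581  0.05  ] err 0.063 in block ctr [-0.0206  0.0121] line [-0.0288 -0.0219] dyaw -0.237
(array([ 0.53752658,  0.05750676, -0.3581184 ,  0.05      ]), np.float64(0.06342908700999395))
top (array([ 0.53736806,  0.05611222, -0.3552279 ,  0.05      ]), np.float64(0.02589198674205495))
side (array([ 0.53752658,  0.05750676, -0.3581184 ,  0.05      ]), np.float64(0.028811164861509475))
```

Call:
{"name": "jog_arm", "arguments": {
  "turn": [
    [0, 0, -0.169],
    [0, 0, -0.169],
    [0, 0, -0.169],
    [0, 0, -0.169],
    [0, 0, -0.169],
    [0, 0, -0.169],
    [0, 0, -0.169],
    [0, 0, -0.169],
    [0, 0, -0.169],
    [0, 0, -0.169],
    [0, 0, -0.169],
    [0, 0, -0.169],
    [0, 0, -0.169],
    [0, 0, -0.169],
    [0, 0, -0.169],
    [0, 0, -0.169],
    [0, 0, -0.169],
    [0, 0, -0.169]
  ],
  "translation": [
    [-0.42, -0.44, 0],
    [-0.42, -0.44, 0],
    [-0.42, -0.44, 0],
    [-0.42, -0.44, 0],
    [-0.42, -0.44, 0],
    [-0.42, -0.44, 0],
    [-0.42, -0.44, 0],
    [-0.42, -0.44, 0],
    [-0.42, -0.44, 0],
    [-0.42, -0.44, 0],
    [-0.42, -0.44, 0],
    [-0.42, -0.44, 0],
    [-0.42, -0.44, 0],
    [-0.42, -0.44, 0],
    [-0.42, -0.44, 0.06],
    [-0.42, -0.44, 0.128],
    [-0.42, -0.44, 0.128],
    [-0.42, -0.44, 0.128]
  ],
  "grip": [0, 0, 0, 0, 0, 0, 0, 0, 0, 0, 0, 0, 0, 0, 0, 0, 0, 0]
}}

```text
clock: 3.9
tool_pos: [0.4557, 0.0579, 0.1307]
eef_rot: [0.06, 0.998, 0.0, 0.0]
contact_force: [-0.4, 1.1, 0.0]
opening: 1.004
finger_force: 0.0
```

```bash
cat >> h.py <<'E'
def go(bx,by,z,yaw=0):
    "shift in tool axes from the present pose to block x,y and TCP world z, tool y along block y (+yaw)"
    s=r.get_state(); Rt=R.from_quat(s['eef_rot']); w=pts(np.array([[bx,by,0]]),BL)[0]; w[2]=z
    Y=Rt.as_matrix()[:,1]; a=np.arctan2(-Y[0],Y[1]); 
    print('at block',inblock(BL,s['tool_pos']).round(4),'z',s['tool_pos'][2].round(4),'yaw off',round(a-BL[2],4),'F',np.round(s['contact_force'],1),'t',s['clock'])
    print(' -> shift',Rt.inv().apply(w-s['tool_pos']).round(4),'turn z',round(a-BL[2]-yaw,4))
E
python3 -c "
from h import *
go(-.1,0,.0715)"
```

```text
at block [-0.1018  0.0026] z 0.1307 yaw off 0.0011 F [-0.4  1.1  0. ] t 3.9
 -> shift [-0.0018 -0.0026  0.0592] turn z 0.0011
```

Call:
{"name": "jog_arm", "arguments": {
  "turn": [
    [0, 0, 0],
    [0, 0, 0],
    [0, 0, 0],
    [0, 0, 0],
    [0, 0, 0],
    [0, 0, 0],
    [0, 0, 0],
    [0, 0, 0],
    [0, 0, 0],
    [0, 0, 0],
    [0, 0, 0],
    [0, 0, 0],
    [0, 0, 0],
    [0, 0, 0],
    [0, 0, 0],
    [0, 0, 0],
    [0, 0, 0],
    [0, 0, 0],
    [0, 0, 0],
    [0, 0, 0]
  ],
  "translation": [
    [0, -0.003, 0.03],
    [0, -0.003, 0.058],
    [0, -0.003, 0.059],
    [-0.008, -0.003, 0.059],
    [-0.015, -0.003, 0.059],
    [-0.021, -0.003, 0.059],
    [-0.027, -0.003, 0.059],
    [-0.033, -0.003, 0.059],
    [-0.039, -0.003, 0.059],
    [-0.045, -0.003, 0.059],
    [-0.051, -0.003, 0.059],
    [-0.057, -0.003, 0.059],
    [-0.063, -0.003, 0.059],
    [-0.069, -0.003, 0.059],
    [-0.075, -0.003, 0.059],
    [-0.08, -0.003, 0.059],
    [-0.085, -0.003, 0.059],
    [-0.089, -0.003, 0.059],
    [-0.092, -0.003, 0.059],
    [-0.092, -0.003, 0.059]
  ],
  "grip": [0, 0, 0, 0, 0, 0, 0, 0, 0, 0, 0, 0, 0, 0, 0, 0, 0, 0, 0, 0]
}}

```text
clock: 6.4
tool_pos: [0.5467, 0.0432, 0.0707]
eef_rot: [0.06, 0.998, 0.0, 0.0]
contact_force: [-0.7, -0.0, -0.5]
opening: 0.999
finger_force: 0.1
```

```bash
python3 -c "
from h import *
go(-.05,.13,.12)
im=snap('side','s1.png'); a=snap('top','t1.png')
cv2.imwrite('pics/c1.png',cv2.resize(np.hstack([a[110:260,230:430],im[110:260,230:430]]),None,fx=2,fy=2)[:,:,::-1])"
```

```text
at block [-0.0097 -0.001 ] z 0.0707 yaw off 0.0 F [-0.7 -0.  -0.5] t 6.4
 -> shift [ 0.0402  0.131  -0.0493] turn z 0.0
```

View pics/c1.png

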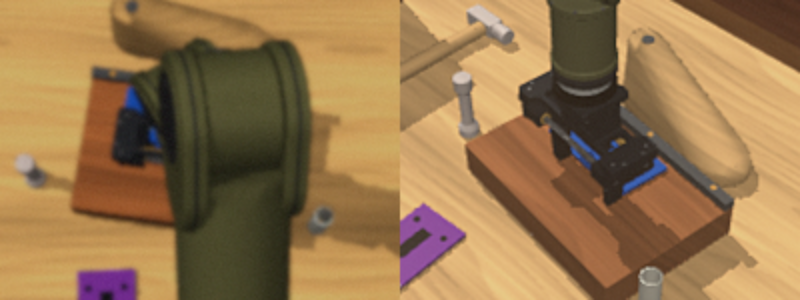

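Call:
{"name": "jog_arm", "arguments": {
  "turn": [
    [0, 0, 0],
    [0, 0, 0],
    [0, 0, 0],
    [0, 0, 0],
    [0, 0, 0],
    [0, 0, 0],
    [0, 0, 0],
    [0, 0, 0],
    [0, 0, 0]
  ],
  "translation": [
    [0.012, 0, 0],
    [0.015, 0, -0.02],
    [0.015, 0, -0.065],
    [-0.01, 0.06, -0.065],
    [-0.045, 0.12, -0.065],
    [-0.045, 0.131, -0.065],
    [-0.045, 0.131, -0.065],
    [-0.045, 0.131, -0.065],
    [-0.045, 0.131, -0.065]
  ],
  "grip": [0, 0, 0, 1, 1, 1, 1, 1, 1]
}}

```text
clock: 7.62
tool_pos: [0.6062, 0.1654, 0.1357]
eef_rot: [0.061, 0.998, -0.001, -0.0]
contact_force: [0.6, 0.3, 0.1]
opening: 0.345
finger_force: 0.0
```

```bash
python3 -c "
from h import *
go(.035,.13,.071)
v,P=report([.598,.05,-.121,.05])
im=snap('side','s2.png'); a=snap('top','t2.png')
cv2.imwrite('pics/c2.png',cv2.resize(np.hstack([a[110:260,230:430],im[110:260,230:430]]),None,fx=2,fy=2)[:,:,::-1])
for c in P: print(c,[x.round(4) for x in fit(PLATE,{c:P[c]},v,[0,1,2])])"
```

```text
at block [0.0345 0.1275] z 0.1357 yaw off -0.002 F [0.6 0.3 0.1] t 7.625
 -> shift [-0.0005  0.0026  0.0647] turn z -0.002
plate [ 0.5987  0.0621 -0.1539  0.05  ] err 1.011 in block ctr [0.0396 0.0241] line [ 0.0385 -0.0109] dyaw -0.033
top [array([ 0.6075,  0.0496, -0.1107,  0.05  ]), np.float64(0.9687)]
side [array([ 0.5987,  0.0621, -0.1539,  0.05  ]), np.float64(0.0407)]
```

View pics/c2.png

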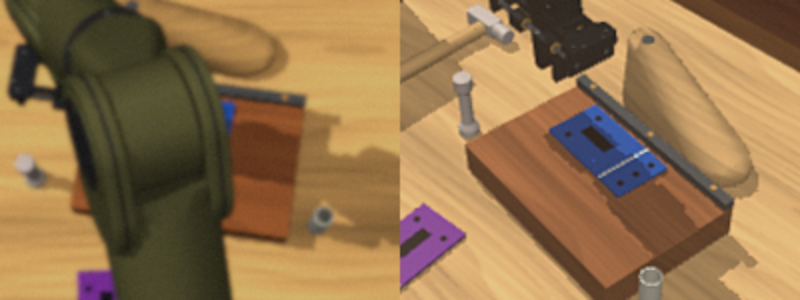

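Call:
{"name": "jog_arm", "arguments": {
  "turn": [
    [0, 0, 0],
    [0, 0, 0],
    [0, 0, 0],
    [0, 0, 0],
    [0, 0, 0],
    [0, 0, 0],
    [0, 0, 0],
    [0, 0, 0],
    [0, 0, 0],
    [0, 0, 0],
    [0, 0, 0],
    [0, 0, 0],
    [0, 0, 0],
    [0, 0, 0],
    [0, 0, 0],
    [0, 0, 0],
    [0, 0, 0],
    [0, 0, 0],
    [0, 0, 0],
    [0, 0, 0]
  ],
  "translation": [
    [0, 0, 0.02],
    [0, 0, 0.06],
    [0, 0, 0.065],
    [0, -0.006, 0.065],
    [0, -0.014, 0.065],
    [0, -0.022, 0.065],
    [0, -0.031, 0.065],
    [0, -0.04, 0.065],
    [0, -0.049, 0.065],
    [0, -0.058, 0.065],
    [0, -0.067, 0.065],
    [0, -0.076, 0.065],
    [0, -0.085, 0.065],
    [0, -0.094, 0.065],
    [0, -0.103, 0.065],
    [0, -0.112, 0.065],
    [0, -0.121, 0.065],
    [0, -0.129, 0.065],
    [0, -0.135, 0.065],
    [0, -0.137, 0.065]
  ],
  "grip": [1, 1, 1, 1, 1, 1, 1, 1, 1, 1, 1, 1, 1, 1, 1, 1, 1, 1, 1, 1]
}}

```text
clock: 10.32
tool_pos: [0.5903, 0.0313, 0.0709]
eef_rot: [0.061, 0.998, 0.0, 0.0]
contact_force: [0.3, 3.9, 5.7]
opening: 0.002
finger_force: 3.1
```

```bash
python3 -c "
from h import *
go(.035,-.02,.071)
cs=('side',)
P=plate([.59,-.06],cs); im=snap('side','s3.png')
v,e=fit(PLATE,P,[.586,-.06,-.121,.05],[0,1,2]); print(v,e,inblock(BL,v),v[2]-BL[2])
l=v[:2]+R.from_euler('z',v[2]).as_matrix()[:2,:2]@[0,-.035];print(inblock(BL,l))
cv2.imwrite('pics/c3.png',cv2.resize(im[110:270,230:430],None,fx=3,fy=3)[:,:,::-1])"
```

```text
at block [ 0.0349 -0.0075] z 0.0709 yaw off -0.0002 F [0.3 3.9 5.7] t 10.325
 -> shift [-0.0001 -0.0125 -0.0001] turn z -0.0002
[ 0.58542442 -0.05517479 -0.10994089  0.05      ] 0.06141824575112331 [ 0.04056312 -0.09396566] 0.011059112618598543
[ 0.04095018 -0.12896352]
```

View pics/c3.png

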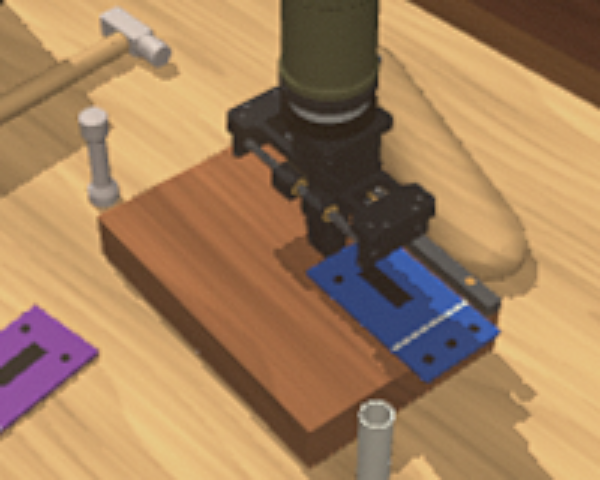

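Call:
{"name": "jog_arm", "arguments": {
  "turn": [
    [0, 0, 0],
    [0, 0, 0],
    [0, 0, 0],
    [0, 0, 0],
    [0, 0, 0]
  ],
  "translation": [
    [0, 0.02, 0],
    [0, 0.03, -0.02],
    [0, 0.07, -0.07],
    [0, 0.12, -0.1],
    [0, 0.12, -0.1]
  ],
  "grip": [1, 1, 1, 1, 1]
}}

```text
clock: 11.05
tool_pos: [0.6052, 0.1584, 0.1731]
eef_rot: [0.057, 0.998, 0.003, 0.002]
contact_force: [0.5, -1.2, -0.6]
opening: 0.002
finger_force: 0.0
```

```bash
cat >> h.py <<'E'
def side(v0):
    P=plate(v0,('side',)); v,e=fit(PLATE,P,v0,[0,1,2])
    l=v[:2]+R.from_euler('z',v[2]).as_matrix()[:2,:2]@[0,-.035]
    print('side',v.round(4),'err',round(e,3),'ctr',inblock(BL,v).round(4),'line',inblock(BL,l).round(4),'dyaw',round(v[2]-BL[2],3))
E
python3 -c "
from h import *
go(.035,.0,.071)
side([.586,-.06,-.121,.05])
im=snap('side','s4.png')
for n in('plate_line','overhang_edge','plate'):
  print(n,[(inblock(BL,d['position']).round(4),d['p']) for d in models.place_of('side',n)])
cv2.imwrite('pics/c4.png',cv2.resize(im[110:270,230:430],None,fx=3,fy=3)[:,:,::-1])"
```

```text
at block [0.0344 0.1204] z 0.1731 yaw off 0.0079 F [ 0.5 -1.2 -0.6] t 11.05
 -> shift [ 0.0007 -0.1211  0.1013] turn z 0.0079
side [ 0.5856 -0.0558 -0.1029  0.05  ] err 0.03 ctr [ 0.0408 -0.0945] line [ 0.0415 -0.1295] dyaw 0.018
plate_line [(array([-0.2267, -0.3129]), 0.94), (array([-0.2739,  0.0677]), 0.76), (array([ 0.0444, -0.1315]), 0.56)]
overhang_edge [(array([ 0.0477, -0.1501]), 0.79)]
plate [(array([-0.2222, -0.2789]), 0.58), (array([-0.2449,  0.0777]), 0.57)]
```

View pics/c4.png

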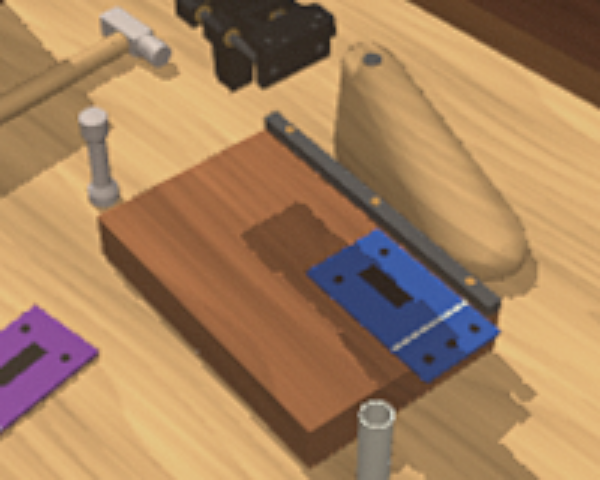

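Call:
{"name": "jog_arm", "arguments": {
  "turn": [
    [0, 0, 0],
    [0, 0, 0],
    [0, 0, 0],
    [0, 0, 0],
    [0, 0, 0],
    [0, 0, 0],
    [0, 0, 0],
    [0, 0, 0],
    [0, 0, 0],
    [0, 0, 0],
    [0, 0, 0],
    [0, 0, 0],
    [0, 0, 0]
  ],
  "translation": [
    [-0.003, -0.03, 0.03],
    [-0.003, -0.07, 0.07],
    [-0.003, -0.09, 0.0995],
    [-0.003, -0.095, 0.0995],
    [-0.003, -0.105, 0.0995],
    [-0.003, -0.113, 0.0995],
    [-0.003, -0.119, 0.0995],
    [-0.003, -0.124, 0.0995],
    [-0.003, -0.129, 0.0995],
    [-0.003, -0.133, 0.0995],
    [-0.003, -0.137, 0.0995],
    [-0.003, -0.139, 0.0995],
    [-0.003, -0.139, 0.0995]
  ],
  "grip": [1, 1, 1, 1, 1, 1, 1, 1, 1, 1, 1, 1, 1]
}}

```text
clock: 12.92
tool_pos: [0.5909, 0.0124, 0.0712]
eef_rot: [0.06, 0.998, -0.0, -0.0]
contact_force: [0.9, 0.5, -0.1]
opening: 0.0
finger_force: 0.1
```

```bash
python3 -c "
from h import *
go(-.03,-.1,.071)
side([.583,-.075,-.121,.05])"
```

```text
at block [ 0.0379 -0.0263] z 0.0712 yaw off 0.0 F [ 0.9  0.5 -0.1] t 12.925
 -> shift [ 0.0679 -0.0737  0.0002] turn z 0.0
side [ 0.5845 -0.0749 -0.1023  0.05  ] err 0.053 ctr [ 0.042  -0.1136] line [ 0.0427 -0.1486] dyaw 0.019
```

Call:
{"name": "jog_arm", "arguments": {
  "turn": [
    [0, 0, 0],
    [0, 0, 0],
    [0, 0, 0],
    [0, 0, 0],
    [0, 0, 0],
    [0, 0, 0],
    [0, 0, 0],
    [0, 0, 0],
    [0, 0, 0],
    [0, 0, 0],
    [0, 0, 0],
    [0, 0, 0],
    [0, 0, 0],
    [0, 0, 0],
    [0, 0, 0],
    [0, 0, 0],
    [0, 0, 0],
    [0, 0, 0],
    [0, 0, 0],
    [0, 0, 0]
  ],
  "translation": [
    [0, 0.012, 0],
    [0, 0.012, -0.03],
    [0.01, 0.012, -0.06],
    [0.06, 0.0, -0.06],
    [0.068, -0.05, -0.06],
    [0.068, -0.074, -0.06],
    [0.068, -0.074, -0.06],
    [0.068, -0.074, -0.04],
    [0.068, -0.074, 0],
    [0.068, -0.074, 0],
    [0.064, -0.074, 0],
    [0.059, -0.074, 0],
    [0.055, -0.074, 0],
    [0.051, -0.074, 0],
    [0.048, -0.074, 0],
    [0.046, -0.074, 0],
    [0.044, -0.074, 0],
    [0.042, -0.074, 0],
    [0.041, -0.074, 0],
    [0.041, -0.074, 0]
  ],
  "grip": [1, 1, 0.5, 0.5, 0.5, 0.5, 0.5, 0.5, 0.5, 0.5, 0.5, 0.5, 0.5, 0.5, 0.5, 0.5, 0.5, 0.5, 0.5, 0.5]
}}

```text
clock: 15.48
tool_pos: [0.5412, -0.0559, 0.0711]
eef_rot: [0.06, 0.998, 0.0, -0.0]
contact_force: [-0.8, 0.5, 0.2]
opening: 0.503
finger_force: 0.3
```

```bash
python3 -c "
from h import *
go(-.003,-.1,.071)
side([.583,-.075,-.121,.05])"
```

```text
at block [-0.0032 -0.1   ] z 0.0711 yaw off 0.0002 F [-0.8  0.5  0.2] t 15.475
 -> shift [-0.0002  0.      0.0001] turn z 0.0002
side [ 0.5874 -0.0775 -0.098   0.05  ] err 0.689 ctr [ 0.0452 -0.1159] line [ 0.046  -0.1509] dyaw 0.023
```

Call:
{"name": "jog_arm", "arguments": {
  "turn": [
    [0, 0, 0],
    [0, 0, 0],
    [0, 0, 0],
    [0, 0, 0]
  ],
  "translation": [
    [-0.0005, 0, 0],
    [-0.001, 0, 0],
    [-0.0015, 0, 0],
    [-0.0015, 0, 0]
  ],
  "grip": [0.5, 0.5, 0.5, 0.5]
}}

```text
clock: 16.02
tool_pos: [0.5415, -0.056, 0.071]
eef_rot: [0.06, 0.998, -0.0, -0.001]
contact_force: [-4.7, 1.1, 3.8]
opening: 0.498
finger_force: 2.6
```

Contact force rose and motion stalled, so the plate is against the fence. I back off so both cameras can see the result.

Call:
{"name": "jog_arm", "arguments": {
  "turn": [
    [0, 0, 0],
    [0, 0, 0],
    [0, 0, 0],
    [0, 0, 0],
    [0, 0, 0],
    [0, 0, 0],
    [0, 0, 0],
    [0, 0, 0],
    [0, 0, 0],
    [0, 0, 0],
    [0, 0, 0]
  ],
  "translation": [
    [0.012, 0, 0],
    [0.02, 0, -0.02],
    [0.02, 0, -0.08],
    [0.02, 0.05, -0.14],
    [0.02, 0.11, -0.14],
    [0.02, 0.17, -0.14],
    [0.02, 0.23, -0.14],
    [0.02, 0.29, -0.14],
    [0.02, 0.34, -0.14],
    [0.02, 0.34, -0.14],
    [0.02, 0.34, -0.14]
  ],
  "grip": [0.5, 0.5, 0.5, 0.5, 0.5, 0.5, 0.5, 0.5, 0.5, 0.5, 0.5]
}}

```text
clock: 17.4
tool_pos: [0.5642, 0.2829, 0.211]
eef_rot: [0.061, 0.998, -0.001, 0.001]
contact_force: [0.6, -0.6, 1.1]
opening: 0.501
finger_force: 0.0
```

```bash
python3 -c "
from h import *
go(-.03,-.1,.071)
side([.587,-.077,-.121,.05])
P=plate([.587,-.077],('top',)); v,e=fit(PLATE,P,[.587,-.077,-.121,.05],[0,1,2]); print('top',inblock(BL,v),v[2]-BL[2],e)
a=snap('top','t5.png');im=snap('side','s5.png')
for c in('top','side'):
  B=hmask(models.masks_of(c,'block')[0]['pixels']); print(c,[x.round(4) for x in fit(BLOCK,{c:B},BL,[0,1,2])])
  for n in('plate_line','overhang_edge'):
    print(c,n,[(inblock(BL,d['position']).round(4),d['p']) for d in models.place_of(c,n)])
cv2.imwrite('pics/c5.png',cv2.resize(np.hstack([a[130:260,290:420],im[160:290,290:420]]),None,fx=3,fy=3,interpolation=cv2.INTER_CUBIC)[:,:,::-1])"
```

```text
at block [-0.0213  0.239 ] z 0.211 yaw off -0.0002 F [ 0.6 -0.6  1.1] t 17.4
 -> shift [ 0.0088 -0.3389  0.1403] turn z -0.0002
side [ 0.5887 -0.0753 -0.1217  0.05  ] err 0.028 ctr [ 0.0462 -0.1136] line [ 0.0462 -0.1486] dyaw -0.001
top [ 0.04670592 -0.11489826] 0.004762298319632041 0.033219364363975434
top [array([ 0.5571,  0.0423, -0.1303,  0.    ]), np.float64(0.1753)]
top plate_line [(array([ 0.0517, -0.1484]), 0.91), (array([-0.2273, -0.3159]), 0.7)]
top overhang_edge []
side [array([ 0.5565,  0.0436, -0.1197,  0.    ]), np.float64(0.0218)]
side plate_line [(array([-0.2267, -0.3153]), 0.91), (array([-0.2775,  0.0692]), 0.74), (array([ 0.0463, -0.1488]), 0.61)]
side overhang_edge [(array([ 0.0438, -0.1491]), 0.75)]
```

View pics/c5.png

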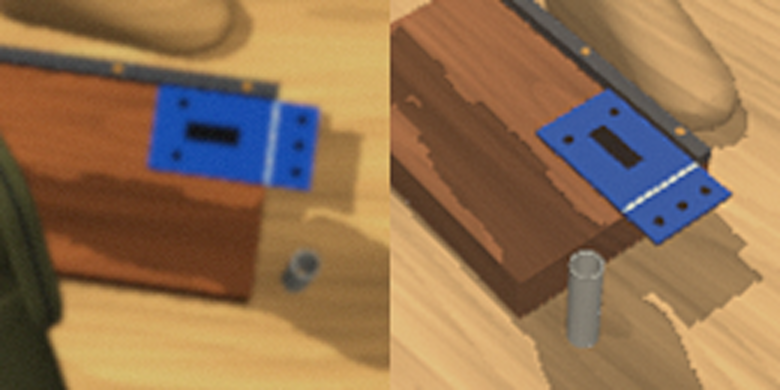

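Both views agree. The white line sits on the block's right edge (block y about -0.149), the long side is on the fence and parallel to within 0.005 rad, the plate lies flat, and the arm is clear.

```bash
python3 -c "
from plant import r
print(r.finish_job())"
```

```text
the job is handed in; nothing more can be done
None
```

The job is handed in, with no verdict returned: by my last measurement the blue plate lay flat against the fence, its white line about 1 mm inside the block's right edge (roughly 39 mm overhang); none of my moves went near the other items, though I did not re-measure them.

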